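# Load a fuel briquette through the stove chute's one-way flap

### The job

Stand the round brown fuel briquette on the open loading tray of the stove's feed chute, then push it along the chute, through the sprung red flap, until it sits home against the rubber buffer hidden under the cover; how deep the buffer sits differs each time, so feel for it and press the briquette home firmly but gently, about 10 newtons and never more than 20. Then take the gripper out, so that the briquette stays inside upright and the red flap is fully shut behind it. Leave the colander, jar, masher and spoon rest where they are.

Things in the scene. Friction and masses are not known exactly. Their poses are not given: they have to be found in the camera images.
- briquette_center (a point): Centre (half-way up) of the loose round briquette of pressed wood: an upright brown cylinder 54 mm in diameter and 45 mm high, 0.08 to 0.17 kg, standing on the counter at the start.
- chute: The fixed feed chute: a low grey steel channel 380 mm long, 90 wide, 62 high. Origin: on the counter under the middle of the doorway where the flap hangs. Its x axis is the loading direction (level, along the channel, in through the flap), y is to the left of that, z up. Its floor, 8 mm above the counter, runs from x = -170 to 210 mm; all points below are given in this frame.
- chute_tray (a point): Middle of the open loading tray, on the chute's floor, at chute x = -130 mm. Tray: x = -170 to -100 mm, no side walls. Flared guides 48 mm high (x = -99 to -55 mm) lead from an opening about 80 mm wide into the throat (x = -55 to -2 mm): 58 mm wide between walls 62 mm high, open above.
- chute_slot (a point): Middle of the finger slot, at chute x = 60, z = 62 mm. Behind the flap the channel spans y = -29 to 38 mm and is covered at z = 58 to 62 mm save this slot: y = -22 to 22 mm, x = 2 to 118 mm. Closed fingers can follow the briquette along it and be lifted out of it; the briquette does not fit through it. From x = 118 to 210 mm the cover is whole.
- chute_cover (a point): Start of the whole cover, at chute x = 118, z = 62 mm. Under it a flat rubber buffer crosses the channel, facing the flap. How deep it sits is not measured: it stops the briquette's centre somewhere between chute x = 94 and 126 mm (its rear edge at 67 to 99 mm). It yields 1 mm per 1.5 N, springs back when released and goes hard after 14 mm.
- flap (a joint): Turn of the red flap, rad: 0 shut, up to 1.5 swung inward (chute +x); opens inward only. Upright plate 60 mm wide, 4 thick, 11 to 55 mm above the counter, hinged on an upright pin at chute (0, 34) mm, with a red pointer on top. A light spring (2 to 10 N of push to open) shuts it, fully only once the briquette's centre is past chute x = 85 mm and no finger is in its way.
- colander: White enamel colander, 210 mm across, 92 mm high, two blue handles; origin under its centre. Not to be disturbed.
- jar: Glass jar with a steel lid, 72 mm across, 120 mm high; origin under its centre. Not to be disturbed.
- masher: Wooden masher standing on its head, 72 mm across at the foot, 208 mm high; origin under its centre. Not to be disturbed.
- spoon_rest: Orange silicone spoon rest, a shallow dish 155 by 85 mm, 16 mm high; origin under the dish. Not to be disturbed.
Mind the look-alikes: they are no part of the job. Of the things that look like the part that bears briquette_center, take the one that is farthest from the robot's base at the start.

How it is judged:
By the outcome, as a careful person would: the job done as asked, in the order asked, and still so for the second after the job is handed in, with the robot touching nothing.
It also fails if it takes over 69 s, if anything falls off the work surface, if the arm or the gripper's body presses on something with over 40 N, if the wrist force passes 120 N, or if a joint passes its speed limit or range.

### The arm

A 6-joint arm with a two-finger parallel gripper is mounted at the origin on the work surface. World frame = base frame: x ahead of the robot, y to its left, z up, the work surface at z = 0. Lengths are in mm, angles in rad, forces in N, time in s.
With the tool pointing down it reaches from about 425 to 950 mm from the base axis. Payload 3.5 kg.
Tool frame: the origin (TCP) lies at the very end of the fingers, on their centre line; the grasp point (between the pads) lies 19 mm behind it; z points along the fingers, y is the direction in which the jaws open and shut (so a half turn about z gives the same grasp; the last joint's range is limited). The gripper opens to 85 mm and grips with 20 to 120 N. Pads are 22 mm wide; open, the fingers measure 114 mm over their backs; the gripper's body (76 mm by 85 mm) begins 54 mm behind the grasp point. The pads swing forward as they close: fully open they stand 13 mm farther back than shut.
Start: joints at [-1.496, 0.286, 1.577, -0, 1.279, -0.15], TCP at [150.491, -657.996, 231.325] pointing down, gripper open.
Joint ranges: [-2.77, 2.77], [-0.9, 2.22], [0.21, 2.48], [-1.53, 4.67], [0.24, 2.81], [-2.84, 2.84]. Speed limits (rad/s): [2.79, 2.79, 3.14, 3.14, 3.14, 3.14].

### API

Orientations are given as a unit quaternion [w, x, y, z].
In Python, from rig import robot, camera gives the robot as it stands. The module is installed in compiled form; this text tells all that it offers.
- The arm moves only by the tool arm_command, never from a script. Its argument "steps" is a list of rows, each an object of numbers: "rx", "ry", "rz": the turn, a rotation vector about the tool's x, y, z in units of 6 degrees (1.0 is 6 degrees); "dx", "dy", "dz": the shift along the tool's x, y, z in units of 50 mm (1.0 is 50 mm); "jaw": the finger opening in mm, from 0 to 85.4. A call has 1 to 12 rows; each row is the pose to reach, as a shift and turn from the pose commanded when the call began, along the tool's axes at that moment; what a row does not reach only later rows make up. A row lasts 1/10 s, in which the tool goes at most 50 mm and 8.59 degrees, less where a joint would pass 70% of its speed; a pose out of reach is approached as far as the arm can. A call with a gripper value outside its range is refused whole. The fingers move at their own pace and stop on an object; "newtons" is the grip in N (left out, the last holds). Time passes only in rows, so rows that repeat a pose let the fingers close. It gives the time, the measured TCP pose, the force and the opening at its end, in the units of the state.
- robot.get_state(): the state, without advancing time (a new reading comes with each control period).
- camera(name): name is "scene" or "side" or "wrist"; returns a dict with "image" (400x640x3 uint8, red, green, blue), "vfov" (degrees; the focal length in pixels is half the picture's height over the tangent of half this angle, whatever the lens; pixels are square), "cx", "cy" (the principal point, pixels), "xyz" and "orientation" of the camera in the world. Camera axes: x right, y up, looking along -z (the intrinsics and any distortion apply to the point x, -y, -z); pixel columns grow to the right and rows downward; lengths in mm; the calibration is good to about 2 mm. A picture is of the moment at which its call begins. There is no depth.
- robot.job_done(): hands the job in, once; it reports no verdict.
The state is a dict: "clock": time; "joint_positions": joint angles; "joint_vel": joint speeds; "joint_efforts": joint torques, N m; "tcp_pos": TCP position; "eef_rot": TCP orientation; "wrist_force": force on the tool from outside, world axes, zero at the start; "ft_torque": the same for the moment, N m; "gripper_width": finger opening in mm.
Only numpy, scipy, OpenCV 4.12 (cv2) and the standard library are available. Lean on these libraries where they do the work, as an engineer would, in place of code of your own. Each camera call takes 0.05 s, during which the arm holds its last target.

## Working session

There is one attempt and no reset: what is moved stays moved. The work goes in short steps, Python scripts to look and compute and a tool call to move; the robot and the scene stay as the last step left them, time stands still between calls to the robot, and variables do not carry over. Pictures are saved under pics/ and viewed, and the job is handed in when it is done.

Besides the shell and the picture viewer there is one more tool, called after "Request:" as name(argument=value, ...) on one line, values as JSON. arm_command: Moves the arm, as the interface text tells. Its arguments: {"type":"object","properties":{"steps":{"type":"array","items":{"type":"object","properties":{"rx":{"type":"number"},"ry":{"type":"number"},"rz":{"type":"number"},"dx":{"type":"number"},"dy":{"type":"number"},"dz":{"type":"number"},"jaw":{"type":"number"}}}},"newtons":{"type":"number"}},"required":["steps"]}

```bash
mkdir -p pics; cat > h.py <<'E'
import numpy as np, cv2, json
from rig import robot, camera
from scipy.spatial.transform import Rotation as R
def snap(name,fn):
    c=camera(name); cv2.imwrite('pics/'+fn+'.png',c['image'][:,:,::-1])
    d={k:(np.array(v).tolist() if not isinstance(v,(int,float)) else v) for k,v in c.items() if k!='image'}
    json.dump(d,open('pics/'+fn+'.json','w')); return c,d
def load(fn): return json.load(open('pics/'+fn+'.json'))
def RW(q): return R.from_quat([q[1],q[2],q[3],q[0]]).as_matrix()
def f_of(d): return 200/np.tan(np.radians(d['vfov'])/2)
def ray(d,u,v):
    K=np.array([[f_of(d),0,d['cx']],[0,f_of(d),d['cy']],[0,0,1]])
    dist=np.array(d.get('distortion',[0]*5),float)
    p=cv2.undistortPoints(np.array([[[u,v]]],float),K,dist)[0,0]
    w=RW(d['orientation'])@np.array([p[0],-p[1],-1]); return np.array(d['xyz']),w
def atz(d,u,v,z):
    o,w=ray(d,u,v); return o+w*(z-o[2])/w[2]
def proj(d,P):
    c=RW(d['orientation']).T@(np.array(P,float)-np.array(d['xyz'])); f=f_of(d)
    K=np.array([[f,0,d['cx']],[0,f,d['cy']],[0,0,1]])
    x=np.array([[c[0],-c[1],-c[2]]])
    p,_=cv2.projectPoints(x,np.zeros(3),np.zeros(3),K,np.array(d.get('distortion',[0]*5),float)); return p[0,0]
E
python3 - <<'E'
from h import *
for n in ('scene','side','wrist'):
    c,d=snap(n,n+'0'); print(n,d)
print(robot.get_state())
E
```

```text
scene {'vfov': 49.600401764746294, 'cx': 320.2500300384533, 'cy': 197.5318712574356, 'xyz': [1075.8283419696945, 444.2533657714555, 774.60301385849], 'orientation': [0.40660426217919327, 0.1627046614866751, 0.3242820950896608, 0.8384755750243894]}
side {'vfov': 56.180002068138386, 'cx': 322.0065257763386, 'cy': 196.046938330315, 'xyz': [112.78676766339501, 592.5859272858166, 578.8891239935865], 'orientation': [-0.3185168774736671, -0.16637160632349868, 0.4341892248571384, 0.8260431008075311]}
wrist {'vfov': 65.45710445436451, 'cx': 315.17544680758965, 'cy': 199.9008441117834, 'xyz': [220.18544721870043, -640.9169769757664, 372.0277369718723], 'orientation': [0.7745626042530448, -0.10916684904558381, 0.08759843506241591, -0.616815925002602]}
{'clock': 0.15, 'joint_positions': array([-1.49602166e+00,  2.86961563e-01,  1.57784963e+00, -1.14633670e-05,
        1.27857732e+00, -1.50016895e-01]), 'joint_vel': array([ 0.00038341, -0.00413567, -0.00312957,  0.00018896, -0.00037967,
        0.00059829]), 'joint_efforts': array([ 3.79630037e-04, -4.06608117e+01, -2.93140447e+01, -1.48716285e-04,
        3.94297123e-03,  1.28827313e-05]), 'tcp_pos': array([ 150.43623196, -657.5007634 ,  230.26050429]), 'eef_rot': array([-8.97504529e-04,  9.93689654e-01,  1.12160887e-01,  2.82899561e-05]), 'wrist_force': array([ 0.1066964 ,  0.4511186 , -0.30342287]), 'ft_torque': array([ 0.02158236, -0.01724594, -0.02731367]), 'gripper_width': 85.42647773963661}
```

View pics/scene0.png

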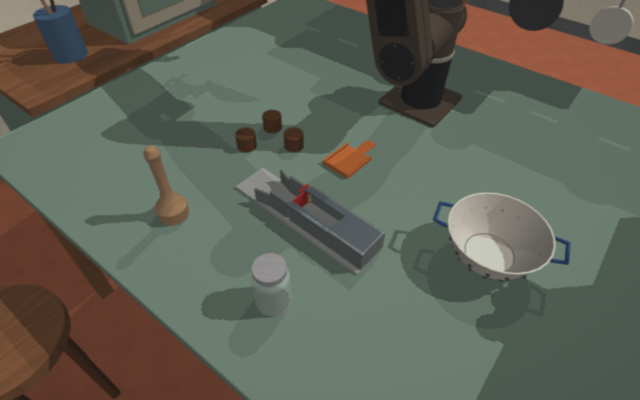

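View pics/side0.png

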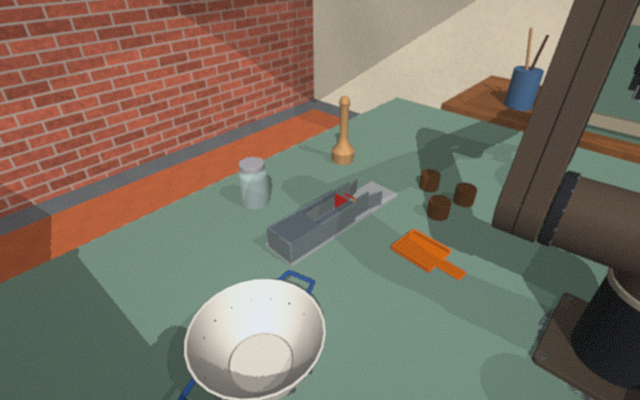

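View pics/wrist0.png

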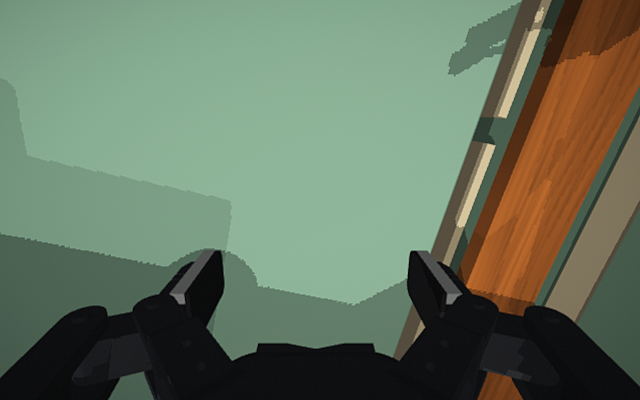

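The scene view shows three brown briquettes at about (246,140), (272,121) and (293,139), and the chute from (255,185) to (365,250) with the flap pointer at (302,196). The side view shows the briquettes at (429,180), (465,194) and (438,207). I'll zoom in next.

```bash
python3 - <<'E'
import cv2
a=cv2.imread('pics/scene0.png')[100:280,220:400]; b=cv2.imread('pics/side0.png')[150:270,255:485]
cv2.imwrite('pics/zs.png',cv2.resize(a,None,fx=3.3,fy=3.3,interpolation=cv2.INTER_CUBIC))
cv2.imwrite('pics/zd.png',cv2.resize(b,None,fx=3.4,fy=3.4,interpolation=cv2.INTER_CUBIC))
E
```

```text
(no output)
```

View pics/zs.png

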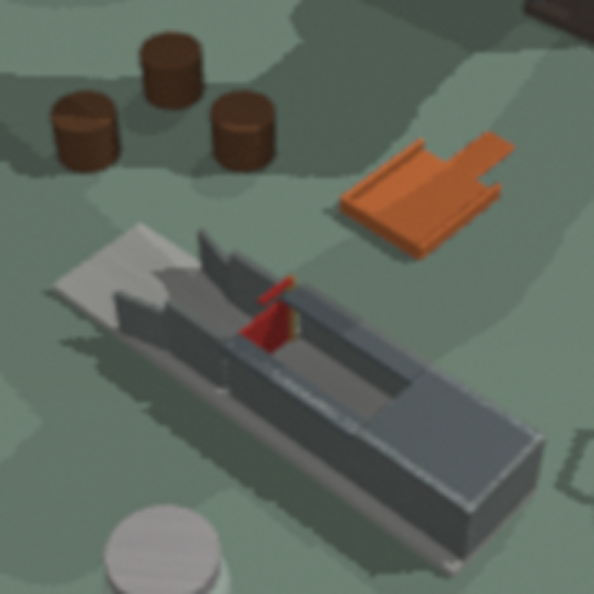

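View pics/zd.png

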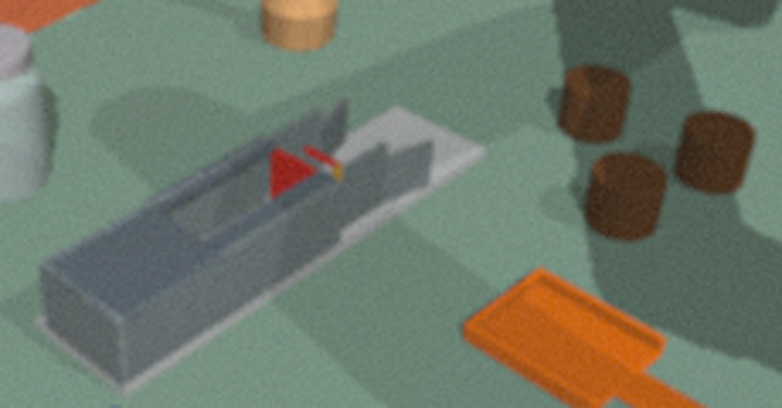

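```bash
cat > m.py <<'E'
from h import *
S=load('scene0');D=load('side0')
zs=lambda u,v:(u/3.3+220-.35,v/3.3+100-.35)
zd=lambda u,v:(u/3.4+255-.35,v/3.4+150-.35)
def tri(a,b):
    o1,w1=ray(S,*a);o2,w2=ray(D,*b);w1/=np.linalg.norm(w1);w2/=np.linalg.norm(w2)
    A=np.c_[w1,-w2];t=np.linalg.lstsq(A,o2-o1,rcond=None)[0];p=o1+w1*t[0];q=o2+w2*t[1];return (p+q)/2,np.linalg.norm(p-q)
E
python3 - <<'E'
from m import *
np.set_printoptions(precision=1,suppress=True)
pts={'trayY+':((140,224),(485,152)),'trayY-':((52,288),(397,107)),'endY+':((545,437),(122,318)),'endY-':((468,508),(42,267))}
for k,(a,b) in pts.items():
    z=8 if 'tray' in k else 62
    print(k,*tri(zs(*a),zd(*b)),atz(S,*zs(*a),z),atz(D,*zd(*b),z))
br={'A':((87,107),(597,78)),'B':((171,49),(716,126)),'C':((243,109),(627,168))}
for k,(a,b) in br.items(): print(k,*tri(zs(*a),zd(*b)),atz(S,*zs(*a),45),atz(D,*zd(*b),45))
# bottoms? full silhouette centre
E
```

```text
trayY+ [ 524.8 -169.     4.1] 1.676374303219585 [ 528.2 -164.9    8. ] [ 522.2 -165.2    8. ]
trayY- [ 615.9 -174.     4.4] 4.226620974736176 [ 619.4 -168.5    8. ] [ 613.5 -172.6    8. ]
endY+ [548.2 209.   61.7] 5.463078621167208 [550.  211.8  62. ] [548.4 205.9  62. ]
endY- [623.7 203.9  59.2] 0.7988617109004668 [625.3 204.5  62. ] [620.9 206.5  62. ]
A [ 483.7 -260.1   48.8] 2.2551723314564156 [ 481.6 -262.3   45. ] [ 486.7 -268.3   45. ]
B [ 383.1 -261.6   46.3] 1.8732750678170982 [ 382.7 -261.6   45. ] [ 383.9 -265.4   45. ]
C [ 406.1 -162.8   47.2] 2.675637409312479 [ 405.3 -163.    45. ] [ 407.5 -168.2   45. ]
```

Request:
arm_command(steps=[{"dx": 9, "dy": -6.3, "rz": -12.3}, {"dx": 9, "dy": -6.3, "rz": -12.3}, {"dx": 9, "dy": -6.3, "rz": -12.3}, {"dx": 9, "dy": -6.3, "rz": -12.3}, {"dx": 9, "dy": -6.3, "rz": -12.3}, {"dx": 9, "dy": -6.3, "rz": -12.3}, {"dx": 9, "dy": -6.3, "rz": -12.3}, {"dx": 9, "dy": -6.3, "rz": -12.3}, {"dx": 9, "dy": -6.3, "rz": -12.3}, {"dx": 9, "dy": -6.3, "rz": -12.3}, {"dx": 9, "dy": -6.3, "rz": -12.3}, {"dx": 9, "dy": -6.3, "rz": -12.3}])

```text
validation failed for argument at $.st...
```

```bash
python3 - <<'E'
from h import *
c,d=snap('wrist','w1'); print(d); s=robot.get_state(); print(s['tcp_pos'],s['eef_rot'],s['joint_positions'],s['wrist_force'],s['clock'],s['joint_vel'])
E
```

```text
{'vfov': 65.45710445436451, 'cx': 315.17544680758965, 'cy': 199.9008441117834, 'xyz': [220.18865960700526, -640.9601813597416, 372.19860983138796], 'orientation': [0.7745474269918727, -0.10927543556127166, 0.08749779413712278, -0.6168300402414766]}
[ 150.46012804 -657.58041982  230.42615669] [-7.74828860e-04  9.93688360e-01  1.12173266e-01  3.81466808e-05] [-1.49600567e+00  2.86887066e-01  1.57763554e+00  1.87508735e-05
  1.27862148e+00 -1.50034524e-01] [ 0.3310785  -0.22817221 -0.35927523] 0.2 [-2.91442651e-04 -2.71365894e-03 -4.92178040e-03  5.77133025e-04
  9.20054580e-04 -4.32573205e-05]
```

View pics/w1.png

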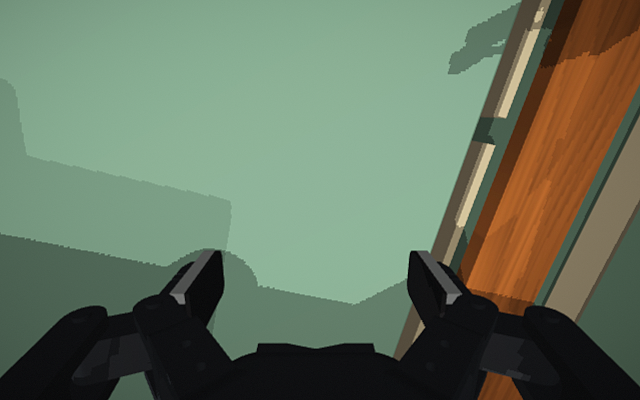

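Request:
arm_command(steps=[{"dx": 0.9, "dy": -0.6, "dz": 0, "rx": 0, "ry": 0, "rz": -1.2, "jaw": 85}, {"dx": 1.8, "dy": -1.2, "dz": 0, "rx": 0, "ry": 0, "rz": -2.4, "jaw": 85}])

```text
clock: 0.4
tcp_pos: [219.0, -584.9, 230.6]
eef_rot: [-0.0, 0.972, 0.237, 0.0]
wrist_force: [1.3, 0.0, 0.1]
gripper_width: 84.8
```

Request:
arm_command(steps=[{"dx": 0.9, "dy": -0.35, "dz": 0, "rx": 0, "ry": 0, "rz": -1.1, "jaw": 85}, {"dx": 1.8, "dy": -0.7, "dz": 0, "rx": 0, "ry": 0, "rz": -2.2, "jaw": 85}, {"dx": 2.7, "dy": -1.0, "dz": 0, "rx": 0, "ry": 0, "rz": -3.3, "jaw": 85}, {"dx": 3.6, "dy": -1.4, "dz": 0, "rx": 0, "ry": 0, "rz": -4.4, "jaw": 85}, {"dx": 4.5, "dy": -1.7, "dz": 0, "rx": 0, "ry": 0, "rz": -5.5, "jaw": 85}, {"dx": 5.4, "dy": -2.1, "dz": 0, "rx": 0, "ry": 0, "rz": -6.6, "jaw": 85}, {"dx": 6.3, "dy": -2.4, "dz": 0, "rx": 0, "ry": 0, "rz": -7.7, "jaw": 85}, {"dx": 7.2, "dy": -2.8, "dz": 0, "rx": 0, "ry": 0, "rz": -8.8, "jaw": 85}, {"dx": 8.0, "dy": -3.1, "dz": 0, "rx": 0, "ry": 0, "rz": -9.9, "jaw": 85}, {"dx": 8.4, "dy": -3.2, "dz": 0, "rx": 0, "ry": 0, "rz": -9.9, "jaw": 85}, {"dx": 8.4, "dy": -3.2, "dz": 0, "rx": 0, "ry": 0, "rz": -9.9, "jaw": 85}])

```text
clock: 1.5
tcp_pos: [520.6, -248.4, 231.1]
eef_rot: [-0.0, 0.726, 0.688, 0.0]
wrist_force: [-0.4, 0.3, -0.3]
gripper_width: 85.3
```

```bash
python3 - <<'E'
from h import *
c,d=snap('wrist','w2'); print(d); s=robot.get_state(); print(s['tcp_pos'],s['eef_rot'],s['joint_positions'],s['wrist_force'],s['clock'],s['joint_vel'])
E
```

```text
{'vfov': 65.45710445436451, 'cx': 315.17544680758965, 'cy': 199.9008441117834, 'xyz': [525.695525352018, -177.26853028552244, 373.11528167052927], 'orientation': [0.9898042952033715, -0.13994828567921272, 0.004059679919945342, -0.02618116749409583]}
[ 519.61635854 -249.68464506  231.06205704] [-2.24816693e-04  7.26408391e-01  6.87263224e-01 -2.44227185e-04] [-6.23696901e-01  7.13867947e-02  1.82344658e+00 -4.16690151e-04
  1.24729285e+00 -5.68197633e-01] [-0.66897976  0.13289983 -0.50312264] 1.55 [-0.04126675 -0.00890902  0.01049592 -0.00878934  0.0024427  -0.00679022]
```

View pics/w2.png

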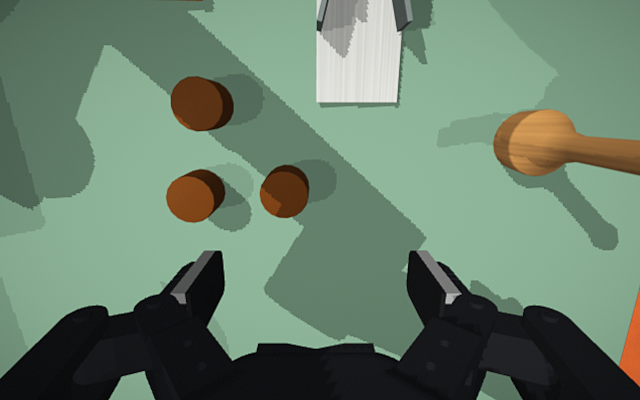

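The wrist view shows the briquettes with tops near (199,103), (191,196) and (284,191), and the tray's rear edge from (317,102) to (397,103). The one at (284,191) is the target. The masher foot is at about (535,145).

```bash
python3 - <<'E'
from m import *
np.set_printoptions(precision=1,suppress=True)
W=load('w2')
im=cv2.imread('pics/w2.png'); 
cv2.imwrite('pics/zw2.png',np.hstack([cv2.resize(im[150:230,250:330],(400,400),interpolation=cv2.INTER_CUBIC),cv2.resize(im[0:120,300:420],(400,400),interpolation=cv2.INTER_CUBIC)]))
# silhouettes via convex hull fit of A
def sil(d,xc,yc,z0=0,h=45,r=27):
    t=np.linspace(0,2*np.pi,60)
    P=[proj(d,[xc+r*np.cos(a),yc+r*np.sin(a),z]) for z in(z0,z0+h) for a in t]
    return cv2.convexHull(np.array(P,np.float32))[:,0]
from scipy.optimize import minimize
for nm,fn,box in (('W','w2',(250,155,322,225)),('S','scene0',(233,122,260,156)),('D','side0',(415,165,443,195))):
    im=cv2.imread('pics/%s.png'%fn).astype(int); d=load(fn)
    b,g,r=im[...,0],im[...,1],im[...,2]
    m=((r-g>12)&(r>25)).astype(np.uint8)
    k=np.zeros_like(m); x0,y0,x1,y1=box; k[y0:y1,x0:x1]=m[y0:y1,x0:x1]
    def cost(p):
        q=np.zeros((400*4,640*4),np.uint8); cv2.fillConvexPoly(q,np.round(sil(d,*p)*4).astype(np.int32),1)
        q=cv2.resize(q.astype(np.float32),(640,400),interpolation=cv2.INTER_AREA)
        return np.abs(q-k).sum()
    res=minimize(cost,[484,-265],method='Nelder-Mead',options=dict(initial_simplex=[[484,-265],[492,-265],[484,-257]],xatol=.2))
    print(nm,k.sum(),res.x,res.fun)
print(atz(W,317,102,8),atz(W,397.5,103,8))
E
```

```text
W 1999 [ 486.  -265.7] 164.625
S 380 [ 484.9 -263.4] 99.75
D 352 [ 484.5 -267.9] 91.375
[ 527.9 -168.7    8. ] [ 617.9 -174.5    8. ]
```

View pics/zw2.png

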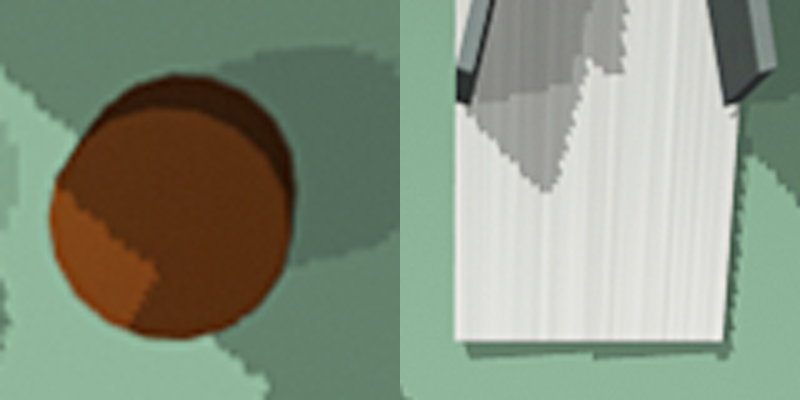

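Request:
arm_command(steps=[{"dx": -0.36, "dy": -0.66, "dz": 0.3, "rx": 0, "ry": 0, "rz": 0, "jaw": 80}, {"dx": -0.36, "dy": -0.66, "dz": 1.0, "rx": 0, "ry": 0, "rz": 0, "jaw": 80}, {"dx": -0.36, "dy": -0.66, "dz": 1.8, "rx": 0, "ry": 0, "rz": 0, "jaw": 80}, {"dx": -0.36, "dy": -0.66, "dz": 2.3, "rx": 0, "ry": 0, "rz": 0, "jaw": 80}, {"dx": -0.36, "dy": -0.66, "dz": 2.3, "rx": 0, "ry": 0, "rz": 0, "jaw": 80}])

```text
clock: 2.05
tcp_pos: [481.5, -265.8, 111.7]
eef_rot: [-0.005, 0.728, 0.686, -0.001]
wrist_force: [-0.1, -0.0, 0.7]
gripper_width: 79.9
```

```bash
python3 - <<'E'
from h import *
c,d=snap('wrist','w3'); s=robot.get_state(); print(s['tcp_pos'],s['eef_rot'],s['wrist_force'],s['clock'])
E
```

```text
[ 483.200317   -266.83579377  114.50233458] [-2.32149306e-03  7.27911229e-01  6.85667298e-01 -4.58989947e-04] [ 0.19930883 -0.11738919  0.21870562] 2.1
```

View pics/w3.png

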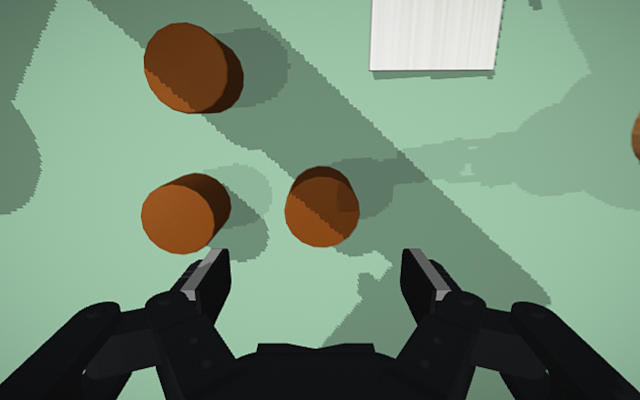

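```bash
python3 - <<'E'
from h import *
W=load('w3'); print(atz(W,321.5,212,45),atz(W,370,70,8),atz(W,494,71,8), robot.get_state()['tcp_pos'])
E
```

```text
[ 486.66111947 -263.51417186   45.        ] [ 527.80753127 -168.25107724    8.        ] [ 618.25319897 -174.39688869    8.        ] [ 483.200317   -266.83579377  114.50233458]
```

Request:
arm_command(newtons=40, steps=[{"dx": 0.02, "dy": 0.02, "dz": 0.6, "rx": 0, "ry": 0, "rz": 0, "jaw": 76}, {"dx": 0.02, "dy": 0.02, "dz": 1.2, "rx": 0, "ry": 0, "rz": 0, "jaw": 76}, {"dx": 0.02, "dy": 0.02, "dz": 1.7, "rx": 0, "ry": 0, "rz": 0, "jaw": 76}, {"dx": 0.02, "dy": 0.02, "dz": 2.0, "rx": 0, "ry": 0, "rz": 0, "jaw": 76}, {"dx": 0.02, "dy": 0.02, "dz": 2.13, "rx": 0, "ry": 0, "rz": 0, "jaw": 76}, {"dx": 0.02, "dy": 0.02, "dz": 2.13, "rx": 0, "ry": 0, "rz": 0, "jaw": 76}, {"dx": 0.02, "dy": 0.02, "dz": 2.13, "rx": 0, "ry": 0, "rz": 0, "jaw": 50}, {"dx": 0.02, "dy": 0.02, "dz": 2.13, "rx": 0, "ry": 0, "rz": 0, "jaw": 48}, {"dx": 0.02, "dy": 0.02, "dz": 2.13, "rx": 0, "ry": 0, "rz": 0, "jaw": 48}, {"dx": 0.02, "dy": 0.02, "dz": 2.13, "rx": 0, "ry": 0, "rz": 0, "jaw": 48}, {"dx": 0.02, "dy": 0.02, "dz": 2.13, "rx": 0, "ry": 0, "rz": 0, "jaw": 48}])

```text
clock: 3.2
tcp_pos: [487.6, -266.9, 11.9]
eef_rot: [0.002, 0.727, 0.686, 0.0]
wrist_force: [0.6, 0.1, 6.9]
gripper_width: 52.7
```

```bash
python3 - <<'E'
from h import *
c,d=snap('wrist','w4'); s=robot.get_state(); print(s['tcp_pos'],s['eef_rot'],s['wrist_force'],s['clock'],s['gripper_width'])
E
```

```text
[ 487.62134327 -266.91317172   11.84456182] [1.85150849e-03 7.27237719e-01 6.86383157e-01 1.84357681e-04] [-0.8558744  -0.55335372  6.55795153] 3.25 52.833154594394976
```

View pics/w4.png

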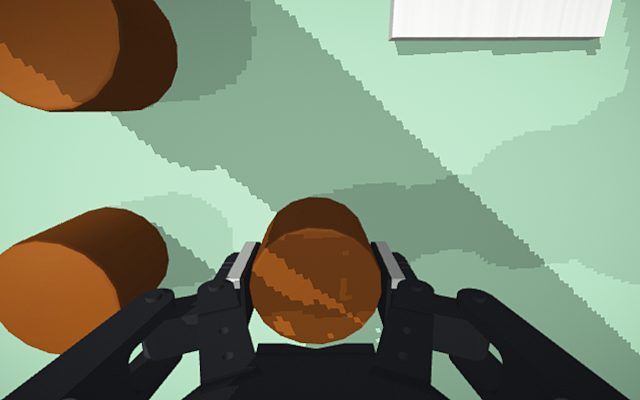

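Request:
arm_command(steps=[{"dx": 0, "dy": 0, "dz": -0.3, "rx": 0, "ry": 0, "rz": 0, "jaw": 48}, {"dx": 0, "dy": 0, "dz": -0.8, "rx": 0, "ry": 0, "rz": 0, "jaw": 48}, {"dx": 0, "dy": 0, "dz": -1.4, "rx": 0, "ry": 0, "rz": 0, "jaw": 48}, {"dx": 0, "dy": 0, "dz": -1.4, "rx": 0, "ry": 0, "rz": 0, "jaw": 48}, {"dx": 0, "dy": 0, "dz": -1.4, "rx": 0, "ry": 0, "rz": 0, "jaw": 48}])

```text
clock: 3.75
tcp_pos: [486.5, -265.9, 80.7]
eef_rot: [0.001, 0.727, 0.686, 0.0]
wrist_force: [0.5, 0.5, -1.4]
gripper_width: 52.6
```

```bash
python3 - <<'E'
from h import *
c,d=snap('wrist','w5');snap('side','d5');c,d2=snap('scene','s5'); s=robot.get_state(); print(s['tcp_pos'],s['eef_rot'],s['wrist_force'],s['clock'],s['gripper_width'])
for n,b in (('d5',(380,120,500,220)),('s5',(200,80,330,200))):
    im=cv2.imread('pics/%s.png'%n)[b[1]:b[3],b[0]:b[2]]; cv2.imwrite('pics/z%s.png'%n,cv2.resize(im,None,fx=4,fy=4,interpolation=cv2.INTER_CUBIC))
E
```

```text
[ 485.15571563 -264.84724578   78.15832926] [-1.67166874e-03  7.27288054e-01  6.86330281e-01 -1.93942118e-04] [-0.23103634  0.02627385 -0.57814005] 3.9 52.545830483517136
```

View pics/w5.png

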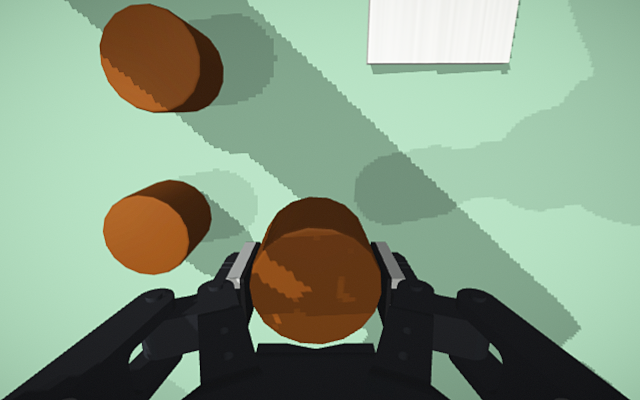

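View pics/zd5.png

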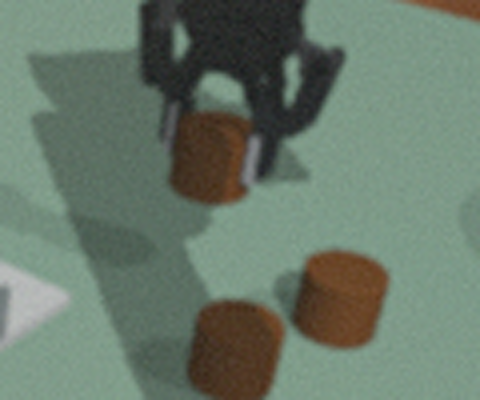

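View pics/zs5.png

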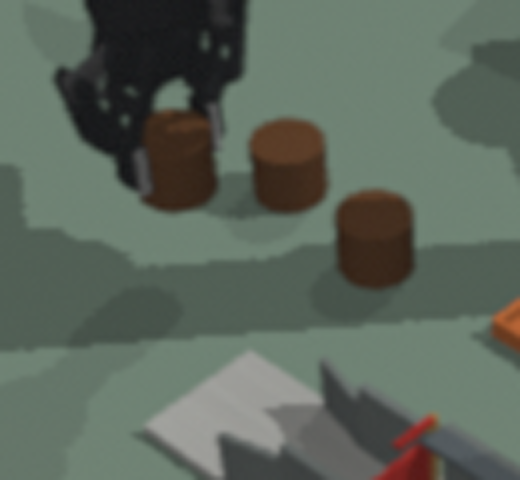

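Request:
arm_command(steps=[{"dx": 0.2, "dy": 0.1, "dz": -0.6, "rx": 0, "ry": 0, "rz": 0, "jaw": 48}, {"dx": 0.7, "dy": 0.5, "dz": -1.1, "rx": 0, "ry": 0, "rz": 0, "jaw": 48}, {"dx": 1.2, "dy": 0.9, "dz": -1.5, "rx": 0, "ry": 0, "rz": 0, "jaw": 48}, {"dx": 1.7, "dy": 1.3, "dz": -1.6, "rx": 0, "ry": 0, "rz": 0, "jaw": 48}, {"dx": 2.1, "dy": 1.6, "dz": -1.6, "rx": 0, "ry": 0, "rz": 0, "jaw": 48}, {"dx": 2.4, "dy": 1.67, "dz": -1.6, "rx": 0, "ry": 0, "rz": 0, "jaw": 48}, {"dx": 2.4, "dy": 1.67, "dz": -1.6, "rx": 0, "ry": 0, "rz": 0, "jaw": 48}, {"dx": 2.4, "dy": 1.67, "dz": -1.6, "rx": 0, "ry": 0, "rz": 0, "jaw": 48}])

```text
clock: 4.7
tcp_pos: [575.5, -150.8, 158.5]
eef_rot: [-0.001, 0.727, 0.686, -0.001]
wrist_force: [-0.6, -0.5, -0.3]
gripper_width: 52.9
```

```bash
python3 - <<'E'
from h import *
c,d=snap('wrist','w6'); s=robot.get_state(); print(s['tcp_pos'],s['eef_rot'],s['wrist_force'],s['clock'],s['gripper_width'])
E
```

```text
[ 575.52186932 -151.26895776  158.80314566] [-8.09323846e-04  7.27442934e-01  6.86167421e-01 -6.27391196e-04] [-0.79546346 -0.2008448  -1.54809474] 4.75 52.748563408229195
```

View pics/w6.png

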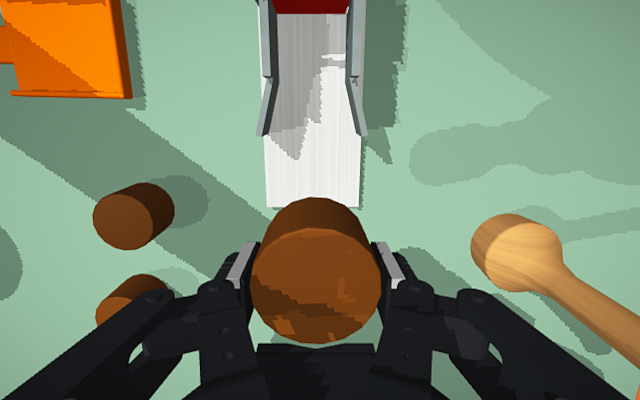

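```bash
python3 - <<'E'
from h import *
im=cv2.imread('pics/w6.png')[0:145,240:385]; cv2.imwrite('pics/zw6.png',cv2.resize(im,None,fx=4,fy=4,interpolation=cv2.INTER_CUBIC))
W=load('w2'); print(atz(W,535,140,15)); S=load('scene0'); print('m',atz(S,172,212,15),atz(S,152,152,205),'jar',atz(S,269,268,120))
W=load('w6'); print(atz(W,267,207,8),atz(W,359.5,208,8))
E
```

```text
[ 772.68228236 -222.99507571   15.        ]
m [ 770.80882175 -219.07900127   15.        ] [ 771.45197128 -207.6461654   205.        ] jar [790.37539464 112.28674751 120.        ]
[ 527.62475044 -168.51475636    8.        ] [ 618.55000127 -174.60579322    8.        ]
```

View pics/zw6.png

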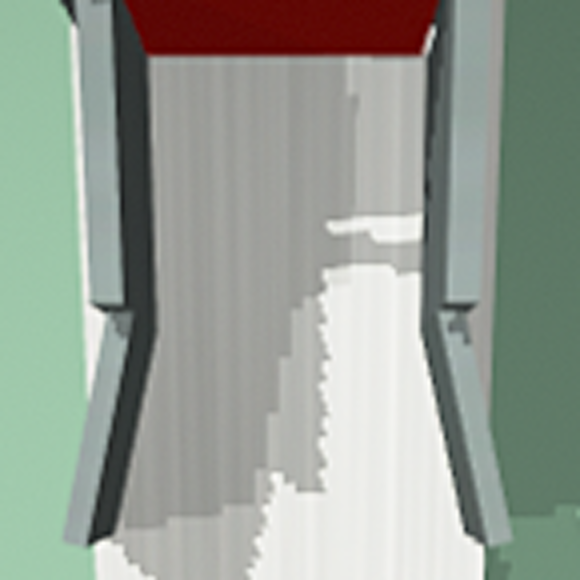

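```bash
python3 - <<'E'
from h import *
from scipy.optimize import least_squares
np.set_printoptions(precision=2,suppress=True)
W=load('w6'); z=lambda u,v:(u/4+240-.4,v/4-.4)
for n,a,zz in (('TL',(124,304),62),('TR',(443,304),62),('TL2',(119,10),62),('TR2',(438,10),62),('FL',(155,330),8),('FR',(424,330),8),('FL2',(151,60),8),('FR2',(423,60),8)):
    print(n,atz(W,*z(*a),zz)[:2])
obs=[((-170,45,8),(267,207)),((-170,-45,8),(359.5,208)),((-55,29,62),z(124,304)),((-55,-29,62),z(443,304)),((-55,29,8),z(155,330)),((-55,-29,8),z(424,330))]
def X(p,q): c,s=np.cos(p[2]),np.sin(p[2]); return [p[0]+c*q[0]-s*q[1],p[1]+s*q[0]+c*q[1],q[2]]
def f(p): return np.concatenate([proj(W,X(p,q))-u for q,u in obs])
r=least_squares(f,[584,-2,1.51]); print(r.x,np.degrees(r.x[2]),r.fun)
E
```

```text
TL [549.89 -54.15]
TR [606.83 -57.4 ]
TL2 [553.5   -8.04]
TR2 [607.16 -11.13]
FL [549.11 -54.1 ]
FR [608.32 -57.47]
FL2 [553.01  -1.35]
FR2 [609.67  -4.61]
[581.44  -1.04   1.52] 87.05482130909184 [ 0.14 -0.02 -0.95 -1.39 -0.29  0.51  1.04  0.02  0.65  0.42 -0.85  0.03]
```

```bash
python3 - <<'E'
from h import *
W=load('w6'); s=robot.get_state(); print(atz(W,316,286,158.8+33),s['tcp_pos'],s['eef_rot'])
W=load('w5'); print(atz(W,316,286,78.2+33))
E
```

```text
[ 577.38026764 -146.29093747  191.8       ] [ 575.52186932 -151.26895776  158.80314566] [-8.09323846e-04  7.27442934e-01  6.86167421e-01 -6.27391196e-04]
[ 488.16269614 -263.06260959  111.2       ]
```

Request:
arm_command(steps=[{"dx": 0.36, "dy": -0.05, "dz": 0.5, "rx": 0, "ry": 0, "rz": -0.06, "jaw": 48}, {"dx": 0.36, "dy": -0.05, "dz": 1.2, "rx": 0, "ry": 0, "rz": -0.06, "jaw": 48}, {"dx": 0.36, "dy": -0.05, "dz": 1.9, "rx": 0, "ry": 0, "rz": -0.06, "jaw": 48}, {"dx": 0.36, "dy": -0.05, "dz": 2.3, "rx": 0, "ry": 0, "rz": -0.06, "jaw": 48}, {"dx": 0.36, "dy": -0.05, "dz": 2.55, "rx": 0, "ry": 0, "rz": -0.06, "jaw": 48}, {"dx": 0.36, "dy": -0.05, "dz": 2.67, "rx": 0, "ry": 0, "rz": -0.06, "jaw": 48}, {"dx": 0.36, "dy": -0.05, "dz": 2.67, "rx": 0, "ry": 0, "rz": -0.06, "jaw": 48}, {"dx": 0.36, "dy": -0.05, "dz": 2.67, "rx": 0, "ry": 0, "rz": -0.06, "jaw": 48}])

```text
clock: 5.55
tcp_pos: [576.0, -133.4, 27.6]
eef_rot: [0.001, 0.725, 0.688, 0.0]
wrist_force: [0.3, -0.7, -0.9]
gripper_width: 52.8
```

```bash
python3 - <<'E'
from h import *
snap('side','d7');snap('scene','s7');  s=robot.get_state(); print(s['tcp_pos'],s['eef_rot'],s['wrist_force'],s['clock'],s['gripper_width'])
for n,b in (('d7',(330,120,450,220)),('s7',(200,110,330,210))):
    im=cv2.imread('pics/%s.png'%n)[b[1]:b[3],b[0]:b[2]]; cv2.imwrite('pics/z%s.png'%n,cv2.resize(im,None,fx=4,fy=4,interpolation=cv2.INTER_CUBIC))
E
```

```text
[ 576.21411456 -133.25424907   27.90123433] [1.32070400e-03 7.25162812e-01 6.88575938e-01 5.74105521e-04] [ 0.1717066  -0.46476855 -0.60659678] 5.65 52.825099910952446
```

View pics/zd7.png

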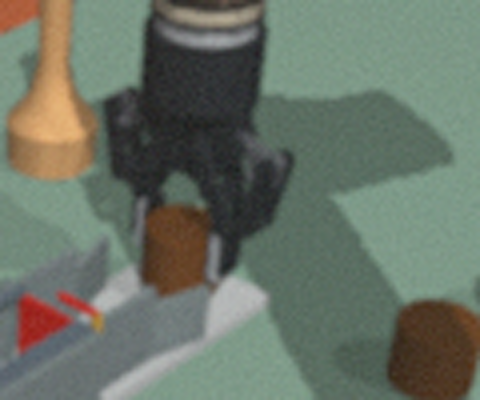

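View pics/zs7.png

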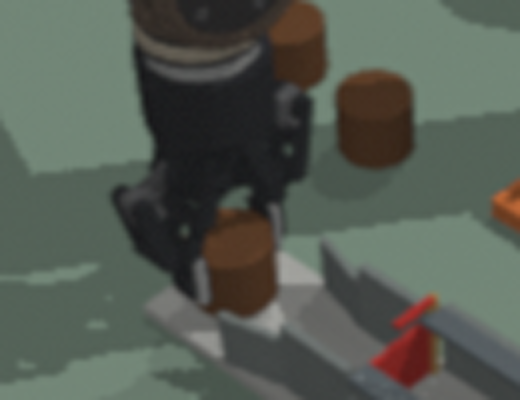

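Request:
arm_command(steps=[{"dx": 0, "dy": -0.02, "dz": 0.06, "rx": 0, "ry": 0, "rz": 0, "jaw": 48}, {"dx": 0, "dy": -0.02, "dz": 0.12, "rx": 0, "ry": 0, "rz": 0, "jaw": 48}, {"dx": 0, "dy": -0.02, "dz": 0.14, "rx": 0, "ry": 0, "rz": 0, "jaw": 48}, {"dx": 0, "dy": -0.02, "dz": 0.14, "rx": 0, "ry": 0, "rz": 0, "jaw": 48}])

```text
clock: 6.05
tcp_pos: [574.1, -132.6, 19.9]
eef_rot: [-0.0, 0.725, 0.689, -0.0]
wrist_force: [-1.0, 1.1, 3.6]
gripper_width: 52.5
```

Request:
arm_command(steps=[{"dx": 0, "dy": 0, "dz": 0, "rx": 0, "ry": 0, "rz": 0, "jaw": 56}, {"dx": 0, "dy": 0, "dz": 0, "rx": 0, "ry": 0, "rz": 0, "jaw": 62}, {"dx": 0, "dy": 0, "dz": 0, "rx": 0, "ry": 0, "rz": 0, "jaw": 70}, {"dx": 0, "dy": 0, "dz": 0, "rx": 0, "ry": 0, "rz": 0, "jaw": 74}, {"dx": 0, "dy": 0, "dz": 0, "rx": 0, "ry": 0, "rz": 0, "jaw": 74}, {"dx": 0, "dy": 0, "dz": 0, "rx": 0, "ry": 0, "rz": 0, "jaw": 74}, {"dx": 0, "dy": 0, "dz": -0.5, "rx": 0, "ry": 0, "rz": 0, "jaw": 74}, {"dx": 0, "dy": 0, "dz": -1.1, "rx": 0, "ry": 0, "rz": 0, "jaw": 74}, {"dx": 0, "dy": 0, "dz": -1.6, "rx": 0, "ry": 0, "rz": 0, "jaw": 74}, {"dx": 0, "dy": 0, "dz": -1.6, "rx": 0, "ry": 0, "rz": 0, "jaw": 74}])

```text
clock: 7.05
tcp_pos: [577.0, -133.8, 104.0]
eef_rot: [0.004, 0.725, 0.689, 0.002]
wrist_force: [1.4, -1.3, 1.2]
gripper_width: 74.2
```

```bash
python3 - <<'E'
from h import *
snap('wrist','w8');  s=robot.get_state(); print(s['tcp_pos'],s['eef_rot'],s['wrist_force'],s['clock'],s['gripper_width'])
E
```

```text
[ 575.62749343 -133.25483696  101.59749864] [0.00225882 0.7251211  0.68861693 0.00100305] [ 0.44462671 -0.54384957 -0.28013733] 7.1 73.844767357622
```

View pics/w8.png

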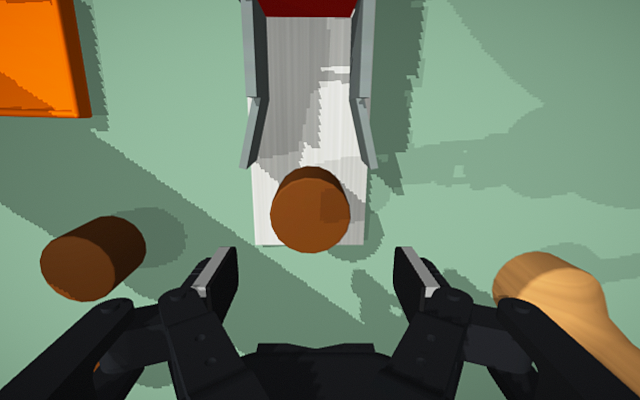

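```bash
python3 - <<'E'
from h import *
W=load('w8'); p=atz(W,310.5,212.5,53); d=p[:2]-[581.4,-1.0]; a=np.radians(87.05); print(p, d@[np.cos(a),np.sin(a)], d@[-np.sin(a),np.cos(a)])
s=robot.get_state();q=s['eef_rot'];print(np.degrees(2*np.arctan2(q[2],q[1])))
E
```

```text
[ 575.94316446 -126.85450173   53.        ] -125.9685557840791 -1.0274306651128737
87.0417854130183
```

Request:
arm_command(steps=[{"dx": -0.4, "dy": 0, "dz": 0, "rx": 0, "ry": 0, "rz": 0, "jaw": 0}, {"dx": -0.95, "dy": 0, "dz": 0, "rx": 0, "ry": 0, "rz": 0, "jaw": 0}, {"dx": -0.95, "dy": 0, "dz": 0, "rx": 0, "ry": 0, "rz": 0, "jaw": 0}, {"dx": -0.95, "dy": 0, "dz": 0.3, "rx": 0, "ry": 0, "rz": 0, "jaw": 0}, {"dx": -0.95, "dy": 0, "dz": 0.9, "rx": 0, "ry": 0, "rz": 0, "jaw": 0}, {"dx": -0.95, "dy": 0, "dz": 1.4, "rx": 0, "ry": 0, "rz": 0, "jaw": 0}, {"dx": -0.95, "dy": 0, "dz": 1.6, "rx": 0, "ry": 0, "rz": 0, "jaw": 0}, {"dx": -0.95, "dy": 0, "dz": 1.66, "rx": 0, "ry": 0, "rz": 0, "jaw": 0}, {"dx": -0.95, "dy": 0, "dz": 1.66, "rx": 0, "ry": 0, "rz": 0, "jaw": 0}])

```text
clock: 8.0
tcp_pos: [571.6, -179.6, 15.9]
eef_rot: [-0.0, 0.725, 0.689, -0.0]
wrist_force: [-0.1, 0.8, -0.1]
gripper_width: -0.0
```

```bash
cat >> h.py <<'E'
def st():
    s=robot.get_state();q=s['eef_rot'];a=np.radians(87.05);d=s['tcp_pos'][:2]-[581.4,-1.0];x=np.array([np.cos(a),np.sin(a)]);y=np.array([-x[1],x[0]])
    F=s['wrist_force']; print('t%.2f chute x%.1f y%.1f z%.1f F %.1f %.1f %.1f w%.1f yaw%.2f'%(s['clock'],d@x,d@y,s['tcp_pos'][2],F[:2]@x,F[:2]@y,F[2],s['gripper_width'],np.degrees(2*np.arctan2(q[2],q[1]))))
E
python3 - <<'E'
from h import *
snap('wrist','w9');  st()
E
```

```text
t8.05 chute x-179.2 y-0.1 z16.9 F -0.0 -0.0 0.8 w-0.0 yaw87.07
```

View pics/w9.png

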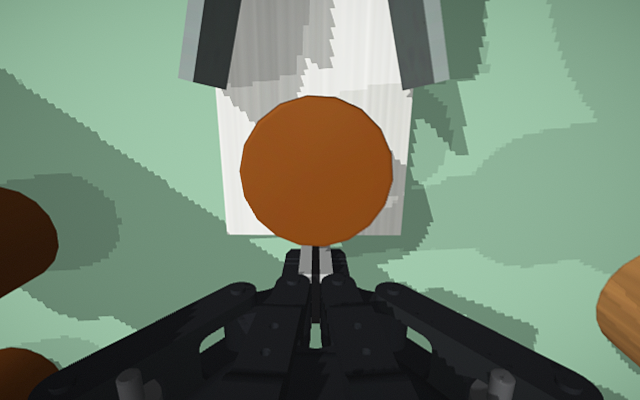

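Request:
arm_command(steps=[{"dx": 0.2, "dy": 0, "dz": 0, "rx": 0, "ry": 0, "rz": 0, "jaw": 0}, {"dx": 0.35, "dy": 0, "dz": 0, "rx": 0, "ry": 0, "rz": 0, "jaw": 0}, {"dx": 0.5, "dy": 0, "dz": 0, "rx": 0, "ry": 0, "rz": 0, "jaw": 0}, {"dx": 0.7, "dy": 0, "dz": 0, "rx": 0, "ry": 0, "rz": 0, "jaw": 0}, {"dx": 0.9, "dy": 0, "dz": 0, "rx": 0, "ry": 0, "rz": 0, "jaw": 0}, {"dx": 1.1, "dy": 0, "dz": 0, "rx": 0, "ry": 0, "rz": 0, "jaw": 0}, {"dx": 1.3, "dy": 0, "dz": 0, "rx": 0, "ry": 0, "rz": 0, "jaw": 0}, {"dx": 1.5, "dy": 0, "dz": 0, "rx": 0, "ry": 0, "rz": 0, "jaw": 0}, {"dx": 1.6, "dy": 0, "dz": 0, "rx": 0, "ry": 0, "rz": 0, "jaw": 0}, {"dx": 1.6, "dy": 0, "dz": 0, "rx": 0, "ry": 0, "rz": 0, "jaw": 0}])

```text
clock: 9.05
tcp_pos: [575.6, -99.1, 16.1]
eef_rot: [-0.0, 0.725, 0.689, -0.0]
wrist_force: [-0.2, -0.6, -0.2]
gripper_width: 0.2
```

```bash
python3 - <<'E'
from h import *
snap('wrist','w10');  st()
E
```

```text
t9.10 chute x-98.7 y0.8 z16.1 F -0.4 1.3 -0.4 w-0.1 yaw87.07
```

View pics/w10.png

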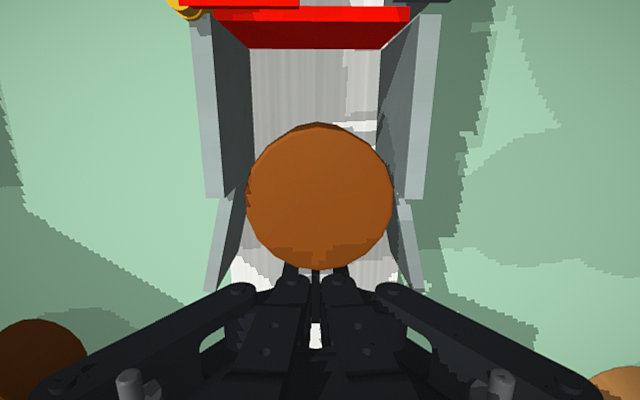

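```bash
python3 - <<'E'
from h import *
W=load('w10'); p=atz(W,319.5,196,53); d=p[:2]-[581.4,-1.0]; a=np.radians(87.05); print(p, d@[np.cos(a),np.sin(a)], d@[-np.sin(a),np.cos(a)])
E
```

```text
[580.45375656 -56.89087088  53.        ] -55.865503675712155 -1.9314044240200556
```

Request:
arm_command(steps=[{"dx": 0.15, "dy": 0, "dz": 0, "rx": 0, "ry": 0, "rz": 0, "jaw": 0}, {"dx": 0.3, "dy": 0, "dz": 0, "rx": 0, "ry": 0, "rz": 0, "jaw": 0}, {"dx": 0.45, "dy": 0, "dz": 0, "rx": 0, "ry": 0, "rz": 0, "jaw": 0}, {"dx": 0.6, "dy": 0, "dz": 0, "rx": 0, "ry": 0, "rz": 0, "jaw": 0}, {"dx": 0.75, "dy": 0, "dz": 0, "rx": 0, "ry": 0, "rz": 0, "jaw": 0}, {"dx": 0.9, "dy": 0, "dz": 0, "rx": 0, "ry": 0, "rz": 0, "jaw": 0}, {"dx": 1.0, "dy": 0, "dz": 0, "rx": 0, "ry": 0, "rz": 0, "jaw": 0}])

```text
clock: 9.8
tcp_pos: [579.4, -50.1, 17.2]
eef_rot: [0.001, 0.725, 0.689, 0.0]
wrist_force: [1.1, -3.2, 2.9]
gripper_width: -0.1
```

```bash
python3 - <<'E'
from h import *
snap('wrist','w11');  st()
E
```

```text
t9.85 chute x-48.4 y-0.5 z17.2 F 0.5 -1.2 2.8 w-0.0 yaw87.09
```

View pics/w11.png

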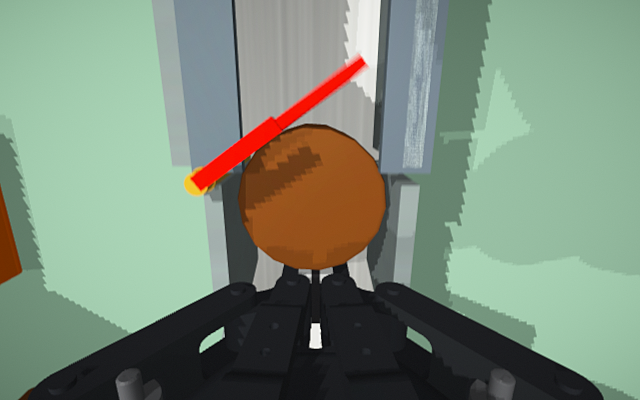

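Request:
arm_command(steps=[{"dx": 0.15, "dy": 0, "dz": 0, "rx": 0, "ry": 0, "rz": 0, "jaw": 0}, {"dx": 0.3, "dy": 0, "dz": 0, "rx": 0, "ry": 0, "rz": 0, "jaw": 0}, {"dx": 0.45, "dy": 0, "dz": 0, "rx": 0, "ry": 0, "rz": 0, "jaw": 0}, {"dx": 0.6, "dy": 0, "dz": 0, "rx": 0, "ry": 0, "rz": 0, "jaw": 0}, {"dx": 0.75, "dy": 0, "dz": 0, "rx": 0, "ry": 0, "rz": 0, "jaw": 0}, {"dx": 0.9, "dy": 0, "dz": 0, "rx": 0, "ry": 0, "rz": 0, "jaw": 0}, {"dx": 1.05, "dy": 0, "dz": 0, "rx": 0, "ry": 0, "rz": 0, "jaw": 0}, {"dx": 1.2, "dy": 0, "dz": 0, "rx": 0, "ry": 0, "rz": 0, "jaw": 0}, {"dx": 1.2, "dy": 0, "dz": 0, "rx": 0, "ry": 0, "rz": 0, "jaw": 0}])

```text
clock: 10.75
tcp_pos: [581.5, -4.9, 17.6]
eef_rot: [0.008, 0.724, 0.69, -0.01]
wrist_force: [-6.9, -55.6, 6.8]
gripper_width: 0.4
```

```bash
python3 - <<'E'
from h import *
snap('wrist','w12');  st()
E
```

```text
t10.80 chute x-3.8 y-0.3 z17.6 F -55.5 4.4 7.6 w-0.1 yaw87.23
```

View pics/w12.png

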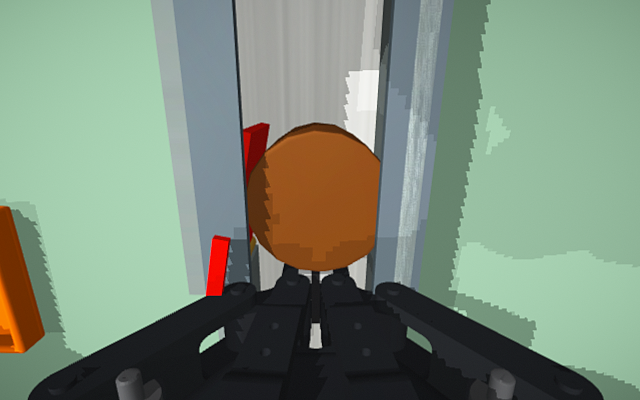

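Request:
arm_command(steps=[{"dx": -0.7, "dy": 0, "dz": 0, "rx": 0, "ry": 0, "rz": 0, "jaw": 0}, {"dx": -0.7, "dy": 0, "dz": 0, "rx": 0, "ry": 0, "rz": 0, "jaw": 0}, {"dx": -0.7, "dy": 0, "dz": 0, "rx": 0, "ry": 0, "rz": 0, "jaw": 0}])

```text
clock: 11.1
tcp_pos: [580.0, -25.9, 17.0]
eef_rot: [-0.0, 0.726, 0.688, 0.001]
wrist_force: [0.4, -3.4, 7.0]
gripper_width: -0.4
```

```bash
python3 - <<'E'
from h import *
snap('wrist','w13');snap('side','d13');snap('scene','s13');  st()
for n,b in (('d13',(270,110,430,250)),('s13',(210,90,370,250))):
    im=cv2.imread('pics/%s.png'%n)[b[1]:b[3],b[0]:b[2]]; cv2.imwrite('pics/z%s.png'%n,cv2.resize(im,None,fx=3.7,fy=3.7,interpolation=cv2.INTER_CUBIC))
E
```

```text
t11.25 chute x-24.0 y0.1 z17.1 F -2.6 -0.5 6.4 w-0.1 yaw86.99
```

View pics/w13.png

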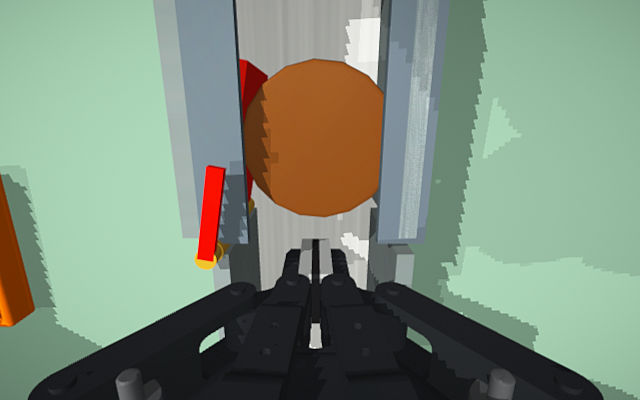

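View pics/zd13.png

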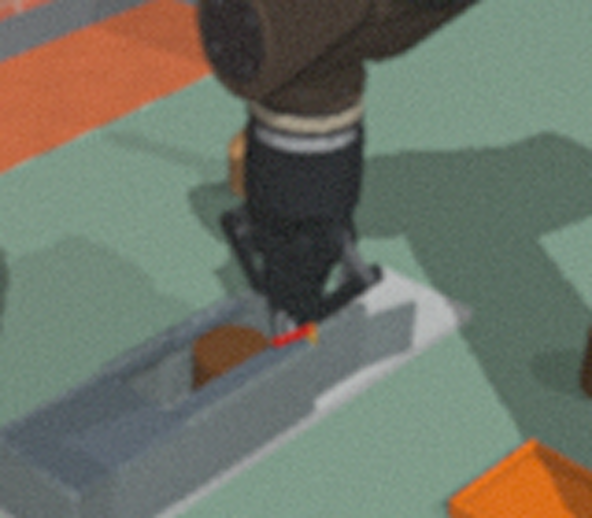

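View pics/zs13.png

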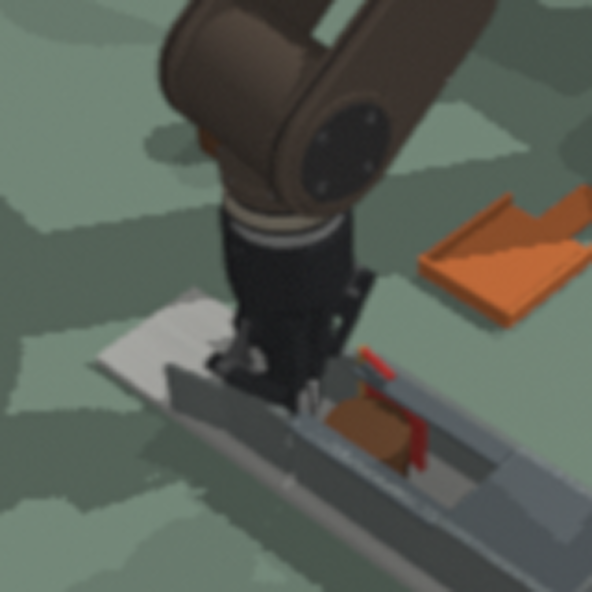

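```bash
python3 - <<'E'
from m import *
np.set_printoptions(precision=1,suppress=True)
print(tri(zs(262,301),zd(307,149)), tri(zs(293,280),zd(341,167)), tri(zs(293,302),zd(340,176)))
im=cv2.imread('pics/scene0.png')[175:210,285:325];im2=cv2.imread('pics/side0.png')[185:220,330:370]
cv2.imwrite('pics/zp.png',np.hstack([cv2.resize(im,(400,350),interpolation=cv2.INTER_CUBIC),cv2.resize(im2,(400,350),interpolation=cv2.INTER_CUBIC)]))
E
```

```text
(array([574.5,  -1.1,  68.5]), np.float64(2.133061005969378)) (array([543.7,   0.4,  66.9]), np.float64(4.735740972498007)) (array([547.3,   0.8,  53.8]), np.float64(13.535397641074725))
```

View pics/zp.png

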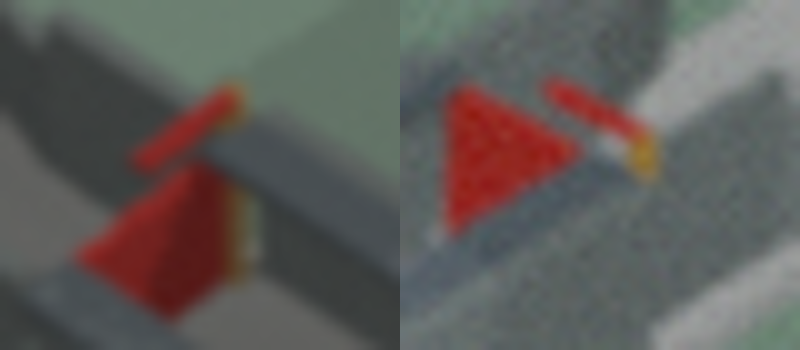

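Request:
arm_command(steps=[{"dx": 0, "dy": 0, "dz": -0.2, "rx": 0, "ry": 0, "rz": 0, "jaw": 0}, {"dx": 0, "dy": 0, "dz": -0.36, "rx": 0, "ry": 0, "rz": 0, "jaw": 0}, {"dx": 0, "dy": 0, "dz": -0.36, "rx": 0, "ry": 0, "rz": 0, "jaw": 0}])

```text
clock: 11.55
tcp_pos: [579.6, -24.5, 35.0]
eef_rot: [-0.0, 0.725, 0.689, 0.0]
wrist_force: [0.5, -0.6, -0.2]
gripper_width: -0.1
```

```bash
python3 - <<'E'
from h import *
snap('wrist','w14');  st()
E
```

```text
t11.60 chute x-23.7 y0.8 z34.5 F -0.2 -0.5 0.2 w0.1 yaw87.07
```

View pics/w14.png

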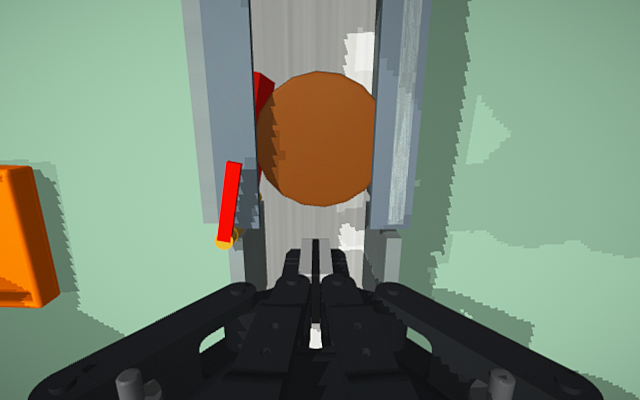

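Request:
arm_command(steps=[{"dx": 0.12, "dy": 0, "dz": 0, "rx": 0, "ry": 0, "rz": 0, "jaw": 0}, {"dx": 0.24, "dy": 0, "dz": 0, "rx": 0, "ry": 0, "rz": 0, "jaw": 0}, {"dx": 0.36, "dy": 0, "dz": 0, "rx": 0, "ry": 0, "rz": 0, "jaw": 0}, {"dx": 0.46, "dy": 0, "dz": 0, "rx": 0, "ry": 0, "rz": 0, "jaw": 0}, {"dx": 0.54, "dy": 0, "dz": 0, "rx": 0, "ry": 0, "rz": 0, "jaw": 0}, {"dx": 0.6, "dy": 0, "dz": 0, "rx": 0, "ry": 0, "rz": 0, "jaw": 0}])

```text
clock: 12.2
tcp_pos: [580.9, 4.7, 34.1]
eef_rot: [-0.0, 0.725, 0.689, -0.001]
wrist_force: [0.2, -2.7, 0.5]
gripper_width: -0.0
```

```bash
python3 - <<'E'
from h import *
st()
E
```

```text
t12.20 chute x5.7 y0.8 z34.1 F -2.7 -0.3 0.5 w-0.0 yaw87.07
```

Request:
arm_command(steps=[{"dx": 0.12, "dy": 0, "dz": 0, "rx": 0, "ry": 0, "rz": 0, "jaw": 0}, {"dx": 0.24, "dy": 0, "dz": 0, "rx": 0, "ry": 0, "rz": 0, "jaw": 0}, {"dx": 0.36, "dy": 0, "dz": 0, "rx": 0, "ry": 0, "rz": 0, "jaw": 0}, {"dx": 0.46, "dy": 0, "dz": 0, "rx": 0, "ry": 0, "rz": 0, "jaw": 0}, {"dx": 0.56, "dy": 0, "dz": 0, "rx": 0, "ry": 0, "rz": 0, "jaw": 0}, {"dx": 0.66, "dy": 0, "dz": 0, "rx": 0, "ry": 0, "rz": 0, "jaw": 0}, {"dx": 0.66, "dy": 0, "dz": 0, "rx": 0, "ry": 0, "rz": 0, "jaw": 0}])

```text
clock: 12.9
tcp_pos: [583.3, 38.7, 34.4]
eef_rot: [-0.0, 0.725, 0.689, 0.001]
wrist_force: [-0.7, 0.6, 0.0]
gripper_width: 0.1
```

```bash
python3 - <<'E'
from h import *
snap('wrist','w15');  st()
E
```

```text
t12.95 chute x39.5 y0.1 z34.5 F -0.9 -0.4 -0.4 w0.4 yaw87.05
```

View pics/w15.png

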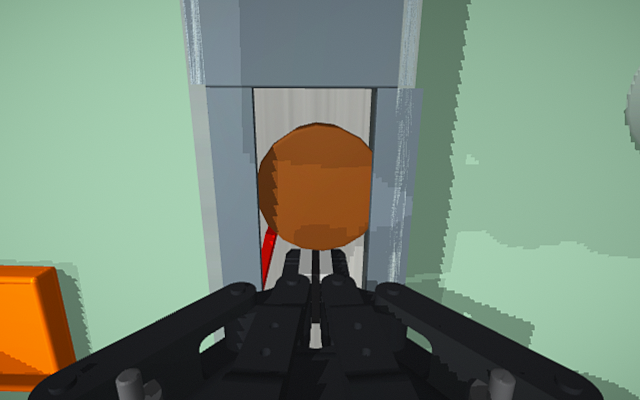

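Request:
arm_command(steps=[{"dx": 0.08, "dy": 0, "dz": 0, "rx": 0, "ry": 0, "rz": 0, "jaw": 0}, {"dx": 0.16, "dy": 0, "dz": 0, "rx": 0, "ry": 0, "rz": 0, "jaw": 0}, {"dx": 0.24, "dy": 0, "dz": 0, "rx": 0, "ry": 0, "rz": 0, "jaw": 0}, {"dx": 0.3, "dy": 0, "dz": 0, "rx": 0, "ry": 0, "rz": 0, "jaw": 0}, {"dx": 0.34, "dy": 0, "dz": 0, "rx": 0, "ry": 0, "rz": 0, "jaw": 0}, {"dx": 0.34, "dy": 0, "dz": 0, "rx": 0, "ry": 0, "rz": 0, "jaw": 0}])

```text
clock: 13.55
tcp_pos: [583.9, 55.0, 34.4]
eef_rot: [0.0, 0.725, 0.689, 0.0]
wrist_force: [2.3, 0.4, -0.3]
gripper_width: 0.1
```

```bash
python3 - <<'E'
from h import *
st()
E
```

```text
t13.55 chute x56.1 y0.3 z34.4 F 0.6 -2.3 -0.3 w0.1 yaw87.05
```

Request:
arm_command(steps=[{"dx": 0.05, "dy": 0, "dz": 0, "rx": 0, "ry": 0, "rz": 0, "jaw": 0}, {"dx": 0.1, "dy": 0, "dz": 0, "rx": 0, "ry": 0, "rz": 0, "jaw": 0}, {"dx": 0.15, "dy": 0, "dz": 0, "rx": 0, "ry": 0, "rz": 0, "jaw": 0}])

```text
clock: 13.85
tcp_pos: [584.2, 62.1, 34.3]
eef_rot: [0.0, 0.725, 0.689, -0.0]
wrist_force: [-0.3, -2.6, -0.5]
gripper_width: 0.1
```

Request:
arm_command(steps=[{"dx": 0.04, "dy": 0, "dz": 0, "rx": 0, "ry": 0, "rz": 0, "jaw": 0}, {"dx": 0.08, "dy": 0, "dz": 0, "rx": 0, "ry": 0, "rz": 0, "jaw": 0}])

```text
clock: 14.05
tcp_pos: [584.4, 65.2, 34.4]
eef_rot: [0.001, 0.725, 0.689, -0.001]
wrist_force: [-1.0, -6.6, 0.5]
gripper_width: -0.1
```

Request:
arm_command(steps=[{"dx": 0.03, "dy": 0, "dz": 0, "rx": 0, "ry": 0, "rz": 0, "jaw": 0}, {"dx": 0.03, "dy": 0, "dz": 0, "rx": 0, "ry": 0, "rz": 0, "jaw": 0}])

```text
clock: 14.25
tcp_pos: [584.3, 66.3, 34.4]
eef_rot: [0.001, 0.725, 0.689, -0.001]
wrist_force: [-0.4, -5.3, 1.3]
gripper_width: -0.0
```

```bash
python3 - <<'E'
from h import *
snap('wrist','w16');  st()
E
```

```text
t14.30 chute x67.3 y0.6 z34.4 F -5.6 0.1 0.5 w0.0 yaw87.08
```

View pics/w16.png

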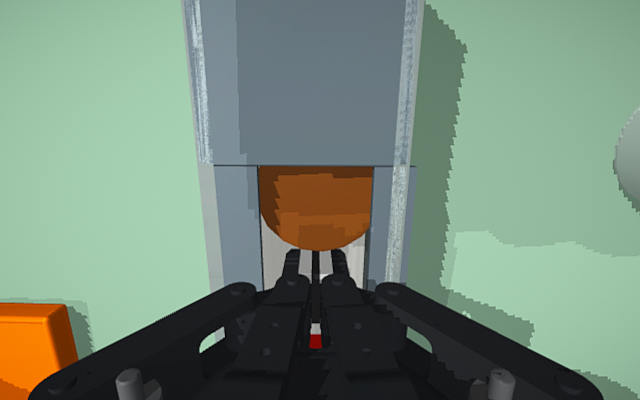

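Request:
arm_command(steps=[{"dx": 0.03, "dy": 0, "dz": 0, "rx": 0, "ry": 0, "rz": 0, "jaw": 0}, {"dx": 0.06, "dy": 0, "dz": 0, "rx": 0, "ry": 0, "rz": 0, "jaw": 0}, {"dx": 0.06, "dy": 0, "dz": 0, "rx": 0, "ry": 0, "rz": 0, "jaw": 0}])

```text
clock: 14.6
tcp_pos: [584.5, 68.3, 34.4]
eef_rot: [0.001, 0.725, 0.689, -0.002]
wrist_force: [0.4, -9.4, 0.7]
gripper_width: -0.1
```

```bash
python3 - <<'E'
from h import *
st()
E
```

```text
t14.60 chute x69.4 y0.5 z34.4 F -9.3 -0.9 0.7 w-0.1 yaw87.12
```

Request:
arm_command(steps=[{"dx": 0.03, "dy": 0, "dz": 0, "rx": 0, "ry": 0, "rz": 0, "jaw": 0}, {"dx": 0.05, "dy": 0, "dz": 0, "rx": 0, "ry": 0, "rz": 0, "jaw": 0}, {"dx": 0.05, "dy": 0, "dz": 0, "rx": 0, "ry": 0, "rz": 0, "jaw": 0}, {"dx": 0.05, "dy": 0, "dz": 0, "rx": 0, "ry": 0, "rz": 0, "jaw": 0}])

```text
clock: 15.0
tcp_pos: [584.7, 69.9, 34.5]
eef_rot: [0.002, 0.725, 0.689, -0.002]
wrist_force: [-0.8, -11.5, 1.3]
gripper_width: 0.0
```

```bash
python3 - <<'E'
from h import *
st()
E
```

```text
t15.00 chute x71.0 y0.3 z34.5 F -11.5 0.2 1.3 w0.0 yaw87.13
```

Request:
arm_command(steps=[{"dx": 0, "dy": 0, "dz": 0, "rx": 0, "ry": 0, "rz": 0, "jaw": 0}, {"dx": 0, "dy": 0, "dz": 0, "rx": 0, "ry": 0, "rz": 0, "jaw": 0}, {"dx": 0, "dy": 0, "dz": 0, "rx": 0, "ry": 0, "rz": 0, "jaw": 0}, {"dx": 0, "dy": 0, "dz": 0, "rx": 0, "ry": 0, "rz": 0, "jaw": 0}, {"dx": -0.04, "dy": 0, "dz": 0, "rx": 0, "ry": 0, "rz": 0, "jaw": 0}, {"dx": -0.08, "dy": 0, "dz": 0, "rx": 0, "ry": 0, "rz": 0, "jaw": 0}, {"dx": -0.12, "dy": 0, "dz": 0, "rx": 0, "ry": 0, "rz": 0, "jaw": 0}, {"dx": -0.16, "dy": 0, "dz": 0, "rx": 0, "ry": 0, "rz": 0, "jaw": 0}, {"dx": -0.2, "dy": 0, "dz": 0, "rx": 0, "ry": 0, "rz": 0, "jaw": 0}, {"dx": -0.25, "dy": 0, "dz": 0, "rx": 0, "ry": 0, "rz": 0, "jaw": 0}, {"dx": -0.3, "dy": 0, "dz": 0, "rx": 0, "ry": 0, "rz": 0, "jaw": 0}, {"dx": -0.3, "dy": 0, "dz": 0, "rx": 0, "ry": 0, "rz": 0, "jaw": 0}])

```text
clock: 16.2
tcp_pos: [583.8, 58.4, 34.2]
eef_rot: [-0.0, 0.725, 0.689, 0.0]
wrist_force: [-0.4, 0.3, -0.4]
gripper_width: 0.2
```

```bash
python3 - <<'E'
from h import *
snap('wrist','w17'); st()
E
```

```text
t16.25 chute x59.4 y0.6 z34.3 F -0.3 -0.5 -0.7 w0.1 yaw87.03
```

View pics/w17.png

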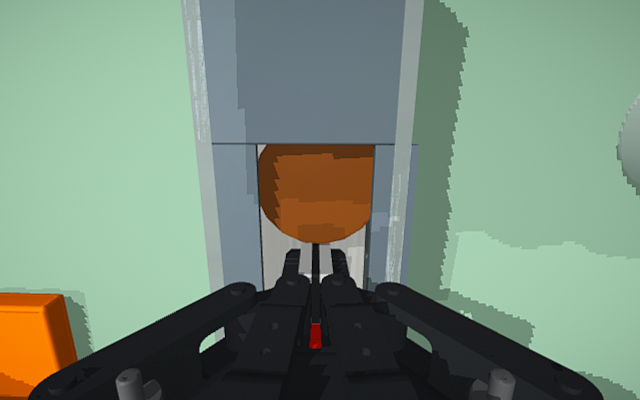

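Request:
arm_command(steps=[{"dx": 0, "dy": 0, "dz": -0.2, "rx": 0, "ry": 0, "rz": 0, "jaw": 0}, {"dx": 0, "dy": 0, "dz": -0.5, "rx": 0, "ry": 0, "rz": 0, "jaw": 0}, {"dx": 0, "dy": 0, "dz": -1.0, "rx": 0, "ry": 0, "rz": 0, "jaw": 0}, {"dx": 0, "dy": 0, "dz": -1.6, "rx": 0, "ry": 0, "rz": 0, "jaw": 0}, {"dx": -0.6, "dy": 0, "dz": -2.2, "rx": 0, "ry": 0, "rz": 0, "jaw": 0}, {"dx": -1.4, "dy": 0, "dz": -2.6, "rx": 0, "ry": 0, "rz": 0, "jaw": 0}, {"dx": -2.0, "dy": 0, "dz": -2.6, "rx": 0, "ry": 0, "rz": 0, "jaw": 0}, {"dx": -2.0, "dy": 0, "dz": -2.6, "rx": 0, "ry": 0, "rz": 0, "jaw": 0}, {"dx": -2.0, "dy": 0, "dz": -2.6, "rx": 0, "ry": 0, "rz": 0, "jaw": 0}])

```text
clock: 17.15
tcp_pos: [579.0, -42.1, 165.6]
eef_rot: [0.0, 0.726, 0.688, 0.001]
wrist_force: [-0.4, 0.2, -0.3]
gripper_width: -0.0
```

```bash
python3 - <<'E'
from h import *
snap('wrist','w18');snap('scene','s18'); snap('side','d18');st()
a=cv2.imread('pics/s18.png')[100:280,220:400]; b=cv2.imread('pics/d18.png')[150:270,255:485]
cv2.imwrite('pics/zs18.png',cv2.resize(a,None,fx=3.3,fy=3.3,interpolation=cv2.INTER_CUBIC))
cv2.imwrite('pics/zd18.png',cv2.resize(b,None,fx=3.4,fy=3.4,interpolation=cv2.INTER_CUBIC))
E
```

```text
t17.30 chute x-39.8 y0.7 z164.3 F 0.3 -0.4 -0.3 w0.1 yaw87.11
```

View pics/w18.png

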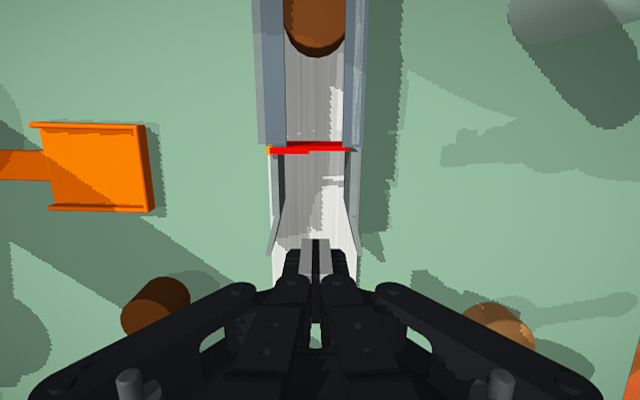

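View pics/zs18.png

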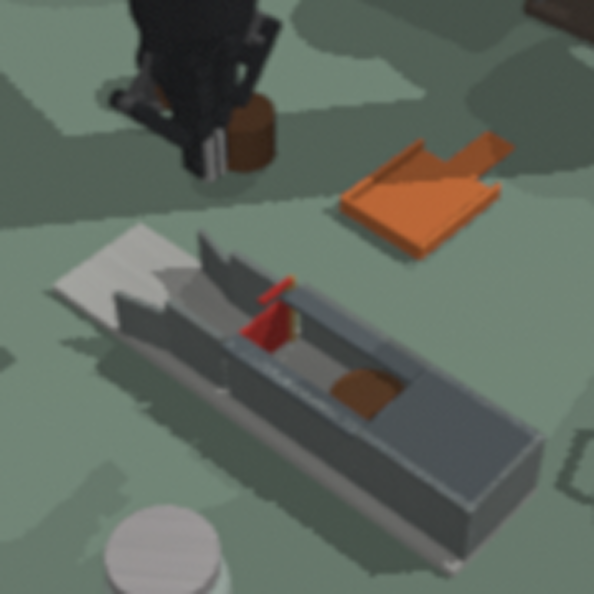

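View pics/zd18.png

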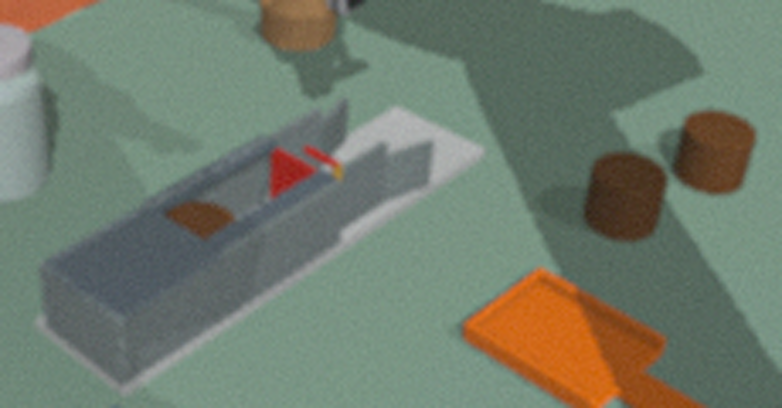

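```bash
python3 - <<'E'
from h import *
a=np.radians(87.05)
for f,u,v,z in (('w18',315,47,53),('w18',315,57,8),('w17',316,243,53),('w16',316,250,53)):
    p=atz(load(f),u,v,z); d=p[:2]-[581.4,-1.0]; print(f,z,d@[np.cos(a),np.sin(a)], d@[-np.sin(a),np.cos(a)])
E
```

```text
w18 53 75.32188771231732 -0.9784403882561638
w18 8 75.2387950723259 -0.9873110810269693
w17 53 75.89574401328319 -0.9709592331505745
w16 53 80.60327593683377 -1.0325155636931036
```

```bash
python3 - <<'E'
from h import *
st(); print(robot.job_done())
E
```

```text
t17.30 chute x-39.8 y0.7 z164.3 F 0.3 -0.4 -0.3 w0.1 yaw87.11
the job is handed in; nothing more can be done
None
```

The briquette is inside the chute against the buffer and the flap is shut. However, one push on the way in jammed at about 55 N, and that may break the 40 N limit.

**What I did:** I took the briquette farthest from the base, about 551 mm away, and stood it on the tray. I pushed it with closed fingers through the flap until I felt the buffer. I pressed to 11.5 N and held for about 0.8 s, backed off slowly, and lifted the fingers out through the slot.

**Last checks, from the final pictures:**
- **Briquette:** it stands upright, with its rear edge at chute x ≈ 75 mm at both top and bottom, so its centre is at about 102 mm. From the press forces I put the rear edge at about 77 mm when it just touches the buffer. It may have sprung back 1–2 mm, which is within measuring error.
- **Flap:** it looks fully shut, the same as at the start.
- **Other things:** the colander was out of view in the last pictures I looked at. The jar and spoon rest look unmoved and nothing touched the masher. The gripper was clear of everything, at 17.3 s of the 69 s allowed.

**What went wrong:** just inside the doorway, with the fingertips 17 mm above the counter, the wrist force reached about 55 N. I think the gripper's finger links caught the hinge pin, the flap's pointer or the edge of the cover, though I did not confirm which. If that counts as the gripper's body, it is over the 40 N limit. I backed off, raised the fingers to 34 mm, and the rest of the push stayed below 12 N at every reading.

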